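# Stack the tea cases on the sloping stand

## Robot

A 6-joint arm with a two-finger parallel gripper is mounted at the origin on the work surface. World frame = base frame: x ahead of the robot, y to its left, z up, the work surface at z = 0. Lengths are in m, angles in rad, forces in N, time in s.
With the tool pointing down it reaches from about 0.35 to 0.975 m from the base axis. Payload 4.9 kg.
Tool frame: the origin (TCP) lies on the front face of the gripper's body, between the roots of the fingers; the fingertips stand ctrl.tip_extent ahead of it and the grasp point (between the pads) lies 54 mm ahead of it (ctrl.tip_extent is the distance from the TCP to the fingertips, in m); z points along the fingers, y is the line along which they close (so a half turn about z gives the same grasp; the last joint's range is limited). The gripper opens to 85 mm and grips with 20 to 120 N. Pads are 22 mm wide; open, the fingers measure 114 mm over their backs; the gripper's body (76 mm by 85 mm) begins 54 mm behind the grasp point. The pads swing forward as they close: fully open they stand 13 mm farther back than shut.
Start: joints at [1.207, 0.053, 1.613, -0, 1.476, -0.119], TCP at [0.151, 0.606, 0.304] pointing down, gripper open.
Joint ranges: [-3.01, 3.01], [-1.01, 2.22], [0.06, 2.58], [-1.02, 4.17], [0.09, 2.62], [-3.14, 3.14]. Speed limits (rad/s): [2.57, 2.57, 3.14, 3.14, 3.14, 3.14].

## Interface

Orientations are given as a rotation vector (axis times angle).
In Python, from station import ctrl gives the robot as it stands.
- The arm moves only by the tool apply_moves, never from a script. Its argument "rows" is one flat list of numbers, 6 for each row, row after row: the shift along the tool's x, y, z normalised to -1 to 1, where 1 is 0.6 m, then the turn, a rotation vector about the tool's x, y, z normalised to -1 to 1, where 1 is 90 degrees. A call has 1 to 20 rows; each row is the pose to reach, as a shift and turn from the pose commanded when the call began, along the tool's axes at that moment; what a row does not reach only later rows make up. A row lasts 1/10 s, in which the tool goes at most 50 mm and 8.59 degrees, less where a joint would pass 70% of its speed; a pose out of reach is approached as far as the arm can. A call with a number of a shift or a turn outside -1 to 1 is refused whole. A call with a gripper value outside its range is refused whole. "grip" is the opening, from 0 (shut) to 1 (fully open), set as the call begins (left out, the last holds). The fingers move at their own pace and stop on an object; "grip_force" is the grip in N (left out, the last holds). Time passes only in rows, so rows that repeat a pose let the fingers close. It gives the time, the measured TCP pose, the force, the opening and the grip force at its end, in the units of the state.
- ctrl.get_obs(): the state, without advancing time (a new reading comes with each control period).
- ctrl.get_image(name): name is "scene" or "top"; returns (picture, depth): 480x640x3 uint8, blue, green, red; 480x640 float32, m along the optical axis (not along the pixel's ray), 0 where there is no reading.
- ctrl.camera_model(name): a dict with "mtx" (3x3 intrinsics, pixels), "k1" (the pictures are not rectified: a ray, as slopes to the right and down, at radius r is drawn at 1 + k1 r^2 times it, then the intrinsics apply), "R" (3x3) and "t" (3): a world point X has camera coordinates R X + t. Camera axes: x right, y down, z forward; pixel columns grow to the right and rows downward; lengths in m; the calibration is good to about 2 mm. A picture is of the moment at which its call begins. camera_model takes no time and is no camera call.
- ctrl.finish_job(): hands the job in; it is judged then, once.
The state is a dict: "t": time; "q": joint angles; "dq": joint speeds; "effort": joint torques, N m; "tool_pos": TCP position; "tool_rot": TCP orientation; "contact_force": force on the tool from outside, world axes, zero at the start; "wrist_torque": the same for the moment, N m; "opening": finger opening in m; "grip_force": force on a finger pad.
Only numpy, scipy, OpenCV 4.12 (cv2) and the standard library are available. Lean on these libraries where they do the work, as an engineer would, in place of code of your own. Each camera call takes 0.05 s, during which the arm holds its last target. There are 200 camera calls.

## Task

Stack two of the tea cases on the sloping wooden stand: the red case flat on the slope, then the green tin flat on top of it, each in the middle of the stand's width and pushed back so that a short end is flush against the backstop. Set each one down gently on its slant, neither dropping it nor letting it flop over, and let go. Leave the blue tin and the two cups where they are.

Things in the scene. Friction and masses are not known exactly. Their poses are not given: they have to be found in the camera images.
- slope: Sloping seat of the fixed stand. Origin: mid-width on the line where floor and backstop meet, 36 mm above the table. x runs up the floor, away from backstop and robot, 30 degrees above level; y along the width; z up the backstop's face, square to the floor. Floor 95 mm long (x) and 120 wide; backstop 75 mm high (z), 120 wide; boards 10 mm thick. No side walls, no lip.
- stand: Light wooden display stand that carries the seat, fixed, left of centre, turned differently each time; 135 mm long (x), 120 wide (y). Its backstop, at the low end nearer the robot, leans 30 degrees back towards the robot. Four legs under the floor board. Origin on the table, seat origin 45 mm from it towards the robot; x level, away from the robot.
- red_case: Red tea case with a brass-coloured label on top, rectangular, 80 mm long (x), 56 mm wide (y), 44 mm high (z), about 0.15 to 0.3 kg, flat top and bottom, loose, lying flat on the table at the start, symmetrical for handling. Origin at the centre of its underside, z up. 
- green_tin: Green tea tin with a white label on top, rectangular, 70 mm long (x), 50 mm wide (y), 36 mm high (z), about 0.1 to 0.2 kg, flat top and bottom, loose, lying flat on the table at the start. Origin at the centre of its underside, z up. 
- blue_tin: Blue tea tin, the same size and shape as the green one (70 x 50 x 36 mm), loose; not part of the job, leave it alone. It, the green tin and the red case swap places from one start to the next. Origin at the centre of its underside, z up. 
- cup_a: White tea cup, loose bystander, 52 mm across, 38 mm high. Origin at the centre of its underside, z up. 
- cup_b: Blue ceramic tea cup, loose bystander, 52 mm across, 38 mm high. Origin at the centre of its underside, z up. 
There are look-alikes about, which are no part of the job. There is more than one size of the red_case; the job needs the largest.

How it is judged:
By the outcome, as a careful person would: the job done as asked, in the order asked, and still so for the second after the job is handed in, with the robot touching nothing.
It also fails if it takes over 58 s, if anything falls off the work surface, if the arm or the gripper's body presses on something with over 40 N, if the wrist force passes 120 N, or if a joint passes its speed limit or range.

## Working session

There is one attempt and no reset: what is moved stays moved. The work goes in short steps, Python scripts to look and compute and a tool call to move; the robot and the scene stay as the last step left them, time stands still between calls to the robot, and variables do not carry over. Pictures are saved under pics/ and viewed, at most 10 in all, crops included, and the job is handed in when it is done.

Besides the shell and the picture viewer there is one more tool, called in YAML: its name, and indented under it one key for each argument. apply_moves: Moves the arm, as the interface text tells. Its arguments: {"type":"object","properties":{"rows":{"type":"array","items":{"type":"number"}},"grip":{"type":"number"},"grip_force":{"type":"number"}},"required":["rows"]}

```bash
ls; mkdir -p pics
python3 - <<'E'
from station import ctrl
import cv2,numpy as np
o=ctrl.get_obs();print({k:np.round(v,4) for k,v in o.items()},ctrl.tip_extent)
for n in("scene","top"):
    im,d=ctrl.get_image(n);cv2.imwrite(f"pics/{n}0.png",im);np.savez(f"pics/{n}0.npz",im=im,d=d)
    m=ctrl.camera_model(n);print(n,m["mtx"].tolist(),m["k1"],-m["R"].T@m["t"])
E
```

```text
pics
{'t': np.float64(0.0), 'q': array([ 1.207 ,  0.0533,  1.6143, -0.    ,  1.476 , -0.119 ]), 'dq': array([ 0.0001, -0.0005,  0.0001, -0.0002,  0.0007,  0.0005]), 'effort': array([-1.80000e-03, -3.93661e+01, -3.70184e+01, -2.00000e-04,
        6.90000e-03,  0.00000e+00]), 'tool_pos': array([0.1513, 0.6059, 0.3027]), 'tool_rot': array([-0.3835, -3.1176,  0.0032]), 'contact_force': array([ 0.5905, -0.0914, -0.0392]), 'wrist_torque': array([-0.0112, -0.1134,  0.0242]), 'grip_force': np.float64(0.0), 'opening': np.float64(0.0855)} 0.0726
scene [[466.82854753930206, 0.0, 317.6430328149202], [0.0, 466.82854753930206, 234.7068491787462], [0.0, 0.0, 1.0]] -0.10179374964065362 [0.96868927 0.26706412 0.5967271 ]
top [[473.5151564193159, 0.0, 325.38782913459914], [0.0, 473.5151564193159, 236.55767766351303], [0.0, 0.0, 1.0]] -0.05704153696421515 [ 0.40066167 -0.08372722  0.88852369]
```

View pics/scene0.png

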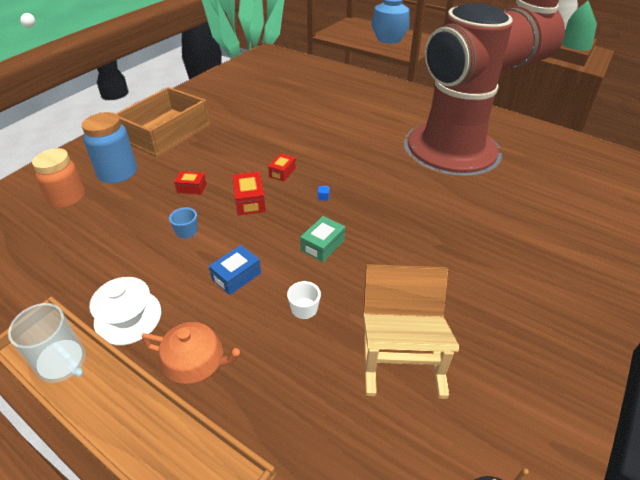

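View pics/top0.png

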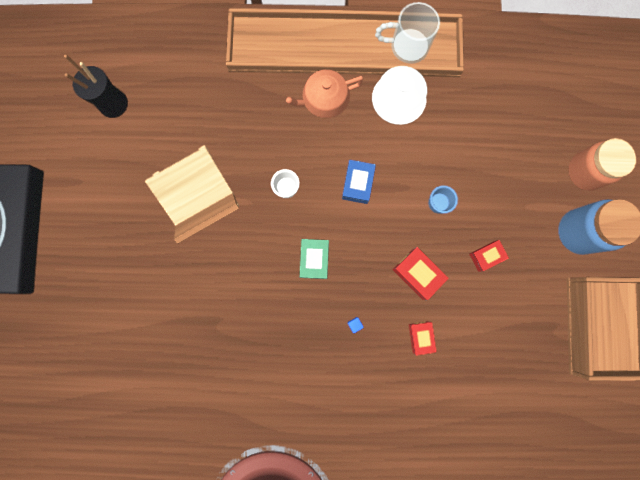

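The scene view shows the large red case at (249,193), the green tin at (323,238) and the stand at (408,320). In the top view they are at (421,273), (314,258) and (192,195). Two smaller red cases at (490,256) and (424,338) are look-alikes.

```bash
cat > h.py <<'E'
import numpy as np,cv2
from station import ctrl
from scipy.spatial.transform import Rotation as Ro
def cloud(n,d):
    m=ctrl.camera_model(n);K=m["mtx"];k=m["k1"]
    v,u=np.mgrid[:480,:640].astype(float)
    p=cv2.undistortPoints(np.stack([u,v],-1).reshape(-1,1,2),K,np.array([k,0,0,0,0.])).reshape(480,640,2)
    P=np.dstack([p*d[...,None],d]);return (P-m["t"])@m["R"]
def rect(pts):
    (cx,cy),(w,h),a=cv2.minAreaRect((pts*1000).astype(np.float32))
    if w<h:w,h,a=h,w,a+90
    return cx,cy,w,h,(a+90)%180-90
E
python3 - <<'E'
from h import *
for n in("scene","top"):
    z=np.load(f"pics/{n}0.npz");im,d=z["im"].astype(int),z["d"];W=cloud(n,d)
    b,g,r=im[...,0],im[...,1],im[...,2]
    tbl=(abs(W[...,2])<.03)&(d>0)&(W[...,0]>.25)&(W[...,0]<.7);print(n,"table z",np.median(W[tbl][:,2]))
    for nm,c,h in(("red",(W[...,0]>.25)&(W[...,0]<.5)&(W[...,1]<-.2)&(W[...,1]>-.37),.044),("green",(W[...,0]>.3)&(W[...,0]<.48)&(abs(W[...,1]+.06)<.06),.036),("blue",(W[...,0]>.4)&(W[...,0]<.6)&(abs(W[...,1]+.15)<.06),.036)):
        m=c&(d>0)&(abs(W[...,2]-h)<.006)
        k,l,s,_=cv2.connectedComponentsWithStats(m.astype(np.uint8));i=1+np.argmax(s[1:,4]);p=W[l==i]
        print(nm,np.round(rect(p[:,:2]),1),np.median(p[:,2]).round(4),len(p))
    m=(d>0)&(W[...,1]>.05)&(W[...,1]<.32)&(W[...,0]>.35)&(W[...,0]<.65)&(W[...,2]>.012)
    P=W[m]; gx=np.gradient(W,axis=1);gy=np.gradient(W,axis=0);N=np.cross(gx,gy);N/=np.linalg.norm(N,axis=2,keepdims=True)+1e-12
    N[N[...,2]<0]*=-1
    print(len(P),P.min(0),P.max(0))
    up=m&(abs(N[...,2]-np.cos(np.pi/6))<.05); bs=m&(abs(N[...,2]-.5)<.08)
    for nm,k in(("floor",up),("back",bs)):
        p=W[k]
        for _ in range(3):
            if len(p)<20: break
            c=p.mean(0);nn=np.linalg.svd(p-c)[2][2];nn*=np.sign(nn[2]);e=(p-c)@nn;p=p[abs(e)<max(.003,1.5*np.median(abs(e)))]
        if len(p)<20: continue
        yaw=np.degrees(np.arctan2(-nn[1],-nn[0])) if nm=="floor" else np.degrees(np.arctan2(nn[1],nn[0]))
        print(nm,len(p),c.round(4),nn.round(3),"tilt",np.degrees(np.arccos(nn[2])).round(1),"yaw",yaw.round(1),np.abs(e).mean().round(4))
    np.savez(f"pics/{n}_st.npz",W=W,m=m,N=N,up=up,bs=bs)
E
```

```text
scene table z 0.0007921979463593347
red [ 434.6 -262.4   83.7   56.1   46.2] 0.0449 754
green [450.6 -68.   58.5  51.5  -0.8] 0.0369 657
blue [ 585.9 -144.6   52.    33.7   81.2] 0.0365 417
8500 [0.47535821 0.06103572 0.01200394] [0.64970157 0.24165055 0.10380511]
floor 850 [0.5789 0.1582 0.063 ] [-0.297 -0.202  0.933] tilt 21.1 yaw 34.2 0.0036
back 595 [0.555  0.14   0.0676] [0.131 0.149 0.98 ] tilt 11.4 yaw 48.8 0.0129
top table z -0.0002070963283948753
red [ 432.7 -263.9   80.3   56.8   46.1] 0.0435 1390
green [450.6 -69.4  59.5  50.   -1.5] 0.0357 916
blue [ 585.4 -146.3   49.8   36.4   80.5] 0.0355 488
4780 [0.47261156 0.06021896 0.01202821] [0.64505858 0.24010148 0.10337469]
floor 521 [0.5841 0.159  0.0635] [-0.426 -0.262  0.866] tilt 30.0 yaw 31.6 0.0011
back 529 [0.5476 0.1366 0.0672] [0.158 0.072 0.985] tilt 10.0 yaw 24.6 0.0085
```

```bash
cat >> h.py <<'E'
def slopeR(yaw): return Ro.from_euler("ZY",[yaw,-np.pi/6]).as_matrix()
def box(P,lo,hi):
    q=np.abs(P-(lo+hi)/2)-(hi-lo)/2
    return np.linalg.norm(np.maximum(q,0),axis=1)+np.minimum(q.max(1),0)
def sdf(p,P):
    L=(P-[p[0],p[1],.036+p[3]])@slopeR(p[2])
    return np.minimum(box(L,np.array([-.01,-.06,-.01]),np.array([.095,.06,0])),box(L,np.array([-.01,-.06,-.01]),np.array([0,.06,.075])))
E
python3 - <<'E'
from h import *
from scipy.optimize import least_squares
A=[]
for n in("scene","top"):
    W=np.load(f"pics/{n}_st.npz")["W"];d=np.load(f"pics/{n}0.npz")["d"]
    m=(d>0)&(W[...,1]>.0)&(W[...,1]<.32)&(W[...,0]>.4)&(W[...,0]<.72)&(W[...,2]>.03)
    P=W[m];A.append(P)
    m=(d>0)&(W[...,0]>.37)&(W[...,0]<.54)&(abs(W[...,1]+.06)<.06)&(abs(W[...,2]-.036)<.006)
    print("green",np.round(rect(W[m][:,:2]),1))
    print("blue",np.round(rect(W[(d>0)&(W[...,0]>.52)&(W[...,0]<.7)&(abs(W[...,1]+.15)<.06)&(abs(W[...,2]-.036)<.006)][:,:2]),1))
for P in A+[np.vstack(A)]:
    s=least_squares(lambda p:sdf(p,P),[.53,.125,.55,0],loss="cauchy",f_scale=.002)
    e=abs(sdf(s.x,P));print(s.x.round(4),np.degrees(s.x[2]).round(2),len(P),(e<.004).mean(),np.median(e))
    c=s.x[:2]+.045*np.array([np.cos(s.x[2]),np.sin(s.x[2])]);print("stand origin",c)
E
```

```text
green [457.3 -68.   71.8  51.5  -0.8]
blue [ 603.9 -147.4   70.2   52.    -8.8]
green [455.8 -69.6  69.9  50.   -1.5]
blue [ 602.2 -149.2   70.5   50.2   -9.6]
[5.432e-01 1.351e-01 5.474e-01 5.000e-04] 31.36 8244 0.8583212032993692 0.000731089355826939
stand origin [0.58160698 0.15856177]
[0.5382 0.1319 0.5524 0.0082] 31.65 4850 0.9538144329896907 0.0009343225798764399
stand origin [0.57648681 0.15552318]
[0.5389 0.1324 0.5495 0.0088] 31.48 13094 0.8568810142049794 0.0010252149262120988
stand origin [0.57730315 0.15588544]
```

Run:
```python
from h import *
from scipy.optimize import least_squares
A=[]
for n in("scene","top"):
    W=np.load(f"pics/{n}_st.npz")["W"];d=np.load(f"pics/{n}0.npz")["d"]
    m=(d>0)&(W[...,1]>.0)&(W[...,1]<.32)&(W[...,0]>.4)&(W[...,0]<.72)&(W[...,2]>.03)
    P=W[m]
    s=least_squares(lambda p:sdf([*p,0],P),[.54,.133,.55],loss="cauchy",f_scale=.002)
    e=abs(sdf([*s.x,0],P));print(n,s.x.round(4),(e<.004).mean(),np.median(e))
    L=(P-[.5405,.134,.036])@slopeR(.5495)
    c=abs(L[:,1])<.05
    for x0 in np.arange(-.02,.11,.01):
        k=c&(abs(L[:,0]-x0)<.005);print("x",x0.round(3),k.sum(),np.percentile(L[k,2],[5,50,95]).round(4) if k.sum() else "")
    for z0 in np.arange(.01,.09,.01):
        k=c&(abs(L[:,2]-z0)<.005)&(L[:,0]<.02);print("z",z0.round(3),k.sum(),np.percentile(L[k,0],[5,50,95]).round(4) if k.sum() else "")
    k=(L[:,2]>.015)&(abs(L[:,0])<.02);print("back y",np.percentile(L[k,1],[.5,99.5]))
    k=(L[:,0]>.02)&(abs(L[:,2])<.01);print("floor y",np.percentile(L[k,1],[.5,99.5]),"x max",np.percentile(L[k,0],99.5))
```

```text
scene [0.5432 0.1352 0.547 ] 0.859049005337215 0.0008410477861818515
x -0.02 0 
x -0.01 16 [0.0737 0.0739 0.0744]
x 0.0 3335 [0.002  0.0382 0.0726]
x 0.01 235 [-0.002  -0.0008  0.0618]
x 0.02 186 [-0.002  -0.001   0.0001]
x 0.03 190 [-0.0019 -0.001   0.0002]
x 0.04 202 [-0.0019 -0.0009  0.0002]
x 0.05 201 [-0.0019 -0.0008  0.0003]
x 0.06 214 [-0.002  -0.0009  0.0003]
x 0.07 513 [-0.0432 -0.0288 -0.    ]
x 0.08 756 [-0.0405 -0.0322 -0.0002]
x 0.09 321 [-0.0227 -0.0009  0.    ]
x 0.1 588 [-0.01   -0.005  -0.0004]
z 0.01 417 [0.0007 0.0027 0.0046]
z 0.02 431 [0.001  0.0028 0.0047]
z 0.03 431 [0.0009 0.0028 0.0046]
z 0.04 432 [0.0007 0.0028 0.0046]
z 0.05 446 [0.0009 0.0028 0.0045]
z 0.06 429 [0.001  0.0028 0.0046]
z 0.07 542 [-0.0041  0.0023  0.0045]
z 0.08 0 
back y [-0.06045049  0.05872221]
floor y [-0.06046117  0.05829061] x max 0.09965705377302844
top [0.5428 0.1342 0.5509] 0.98 0.0008325179183140911
x -0.02 0 
x -0.01 106 [0.0715 0.0738 0.0759]
x 0.0 979 [-0.0018  0.0455  0.0751]
x 0.01 297 [-0.0041 -0.0012  0.0013]
x 0.02 305 [-0.0037 -0.0012  0.0013]
x 0.03 303 [-0.0041 -0.0014  0.001 ]
x 0.04 308 [-0.0037 -0.0015  0.0007]
x 0.05 317 [-0.0039 -0.0013  0.0012]
x 0.06 316 [-0.0039 -0.0012  0.0011]
x 0.07 321 [-0.0039 -0.0014  0.0009]
x 0.08 326 [-0.0036 -0.0012  0.001 ]
x 0.09 331 [-0.0033 -0.0009  0.0015]
x 0.1 68 [-0.0095 -0.0037  0.0007]
z 0.01 82 [0.0007 0.0015 0.0024]
z 0.02 79 [0.0009 0.0015 0.0022]
z 0.03 93 [0.0008 0.0015 0.0022]
z 0.04 82 [0.0009 0.0014 0.0021]
z 0.05 91 [0.0008 0.0015 0.0023]
z 0.06 93 [0.0009 0.0016 0.0022]
z 0.07 345 [-0.0078 -0.0021  0.0019]
z 0.08 70 [-0.0068 -0.0028  0.0012]
back y [-0.06072763  0.05786749]
floor y [-0.06064044  0.05830202] x max 0.09579373606607257
```

```bash
cat >> h.py <<'E'
S0=np.array([.543,.1347,.036]);SY=.549
def down(az): # tool pointing down, tool y at azimuth az (deg)
    a=np.radians(az);y=np.array([np.cos(a),np.sin(a),0]);z=np.array([0,0,-1.]);return np.c_[np.cross(y,z),y,z]
def slp(): # tool along -slope z, tool y along -slope y
    R=slopeR(SY);return np.c_[R[:,0],-R[:,1],-R[:,2]]
def sp(x,y,z): return S0+slopeR(SY)@np.array([x,y,z])
def pose(): 
    o=ctrl.get_obs();return o["tool_pos"],Ro.from_rotvec(o["tool_rot"]).as_matrix()
def delta(p,R,b=None):
    p0,R0=b or pose();w=Ro.from_matrix(R0.T@R).as_rotvec()
    print(np.r_[R0.T@(np.array(p)-p0)/.6,w/(np.pi/2)].round(4),"mm",(np.linalg.norm(p-p0)*1e3).round(1),"deg",np.degrees(np.linalg.norm(w)).round(1))
E
python3 - <<'E'
from h import *
A=([.45,.25,.3],down(-4));delta(*A);B=([.4335,-.263,.19],down(-44));delta(*B,A)
E
```

```text
[-6.267e-01 -4.549e-01  5.300e-03 -1.100e-03  7.000e-04  8.886e-01] mm 464.7 deg 80.0Traceback (most recent call last):
  File "<stdin>", line 2, in <module>
  File "h.py", line 30, in delta
    print(np.r_[R0.T@(np.array(p)-p0)/.6,w/(np.pi/2)].round(4),"mm",(np.linalg.norm(p-p0)*1e3).round(1),"deg",np.degrees(np.linalg.norm(w)).round(1))
                                                                                    ~^~~
TypeError: unsupported operand type(s) for -: 'list' and 'list'
```

apply_moves:
  rows: [-0.627, -0.455, 0.005, -0.001, 0.001, 0.889, -0.627, -0.455, 0.005, -0.001, 0.001, 0.889, -0.627, -0.455, 0.005, -0.001, 0.001, 0.889, -0.627, -0.455, 0.005, -0.001, 0.001, 0.889, -0.627, -0.455, 0.005, -0.001, 0.001, 0.889, -0.627, -0.455, 0.005, -0.001, 0.001, 0.889, -0.627, -0.455, 0.005, -0.001, 0.001, 0.889, -0.627, -0.455, 0.005, -0.001, 0.001, 0.889, -0.627, -0.455, 0.005, -0.001, 0.001, 0.889, -0.627, -0.455, 0.005, -0.001, 0.001, 0.889, -0.627, -0.455, 0.005, -0.001, 0.001, 0.889]
  grip: 1

```text
t: 1.2
tool_pos: [0.4511, 0.2489, 0.3004]
tool_rot: [-2.3, -2.137, -0.001]
contact_force: [0.7, 0.4, -0.6]
opening: 0.0855
grip_force: 0.0
```

```bash
sed -i 's/p0,R0=b or pose()/p=np.array(p);p0,R0=b or pose()/' h.py
python3 - <<'E'
from h import *
print(pose());delta([.4335,-.263,.19],down(-44))
E
```

```text
(array([0.45110535, 0.24887016, 0.30041404]), array([[ 7.35178909e-02,  9.97293660e-01, -6.89376937e-04],
       [ 9.97292311e-01, -7.35165229e-02,  1.83515350e-03],
       [ 1.77950635e-03, -8.22426933e-04, -9.99998078e-01]]))
[-0.8533  0.0336  0.1825 -0.0009 -0.0009  0.442 ] mm 523.9 deg 39.8
```

apply_moves:
  rows: [-0.853, 0.034, 0.182, -0.001, -0.001, 0.442, -0.853, 0.034, 0.182, -0.001, -0.001, 0.442, -0.853, 0.034, 0.182, -0.001, -0.001, 0.442, -0.853, 0.034, 0.182, -0.001, -0.001, 0.442, -0.853, 0.034, 0.182, -0.001, -0.001, 0.442, -0.853, 0.034, 0.182, -0.001, -0.001, 0.442, -0.853, 0.034, 0.182, -0.001, -0.001, 0.442, -0.853, 0.034, 0.182, -0.001, -0.001, 0.442, -0.853, 0.034, 0.182, -0.001, -0.001, 0.442, -0.853, 0.034, 0.182, -0.001, -0.001, 0.442, -0.853, 0.034, 0.182, -0.001, -0.001, 0.442, -0.853, 0.034, 0.182, -0.001, -0.001, 0.442, -0.853, 0.034, 0.182, -0.001, -0.001, 0.442]

```text
t: 2.5
tool_pos: [0.435, -0.2601, 0.1903]
tool_rot: [-2.888, -1.234, -0.002]
contact_force: [-0.8, -0.4, 0.1]
opening: 0.0853
grip_force: 0.0
```

Run:
```python
from h import *
print(pose()[0]);delta([.4335,-.263,.084],down(-44))
im,d=ctrl.get_image("scene");cv2.imwrite("pics/s1.png",im[100:300,120:420])
```

```text
[ 0.43502158 -0.2600748   0.19028656]
[-0.0056  0.0017  0.1771 -0.0004 -0.001   0.0031] mm 106.3 deg 0.3
```

View pics/s1.png

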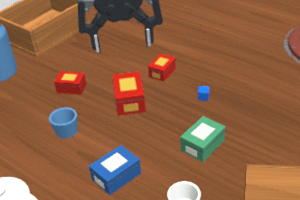

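The open gripper (crop 120,40) stands over the large red case (128,93) with both fingers clear of the look-alikes at (70,82) and (162,67). The last offset is only settling lag.

apply_moves:
  rows: [0, 0, 0.07, 0, 0, 0, 0, 0, 0.11, 0, 0, 0, 0, 0, 0.11, 0, 0, 0, 0, 0, 0.11, 0, 0, 0]

```text
t: 2.95
tool_pos: [0.4352, -0.2602, 0.1252]
tool_rot: [2.888, 1.235, 0.002]
contact_force: [1.1, 0.3, 0.9]
opening: 0.0853
grip_force: 0.0
```

Run:
```python
from h import *
print(pose()[0]);delta([.4335,-.263,.084],down(-44))
```

```text
[ 0.43521693 -0.26018926  0.12520776]
[-0.0054  0.0011  0.0687  0.0005 -0.0006  0.0035] mm 41.3 deg 0.3
```

apply_moves:
  rows: [-0.005, 0.001, 0.035, 0, 0, 0.003, -0.005, 0.001, 0.069, 0, 0, 0.003, -0.005, 0.001, 0.069, 0, 0, 0.003, -0.005, 0.001, 0.069, 0, 0, 0.003]

```text
t: 3.35
tool_pos: [0.4341, -0.2642, 0.085]
tool_rot: [2.89, 1.225, 0.003]
contact_force: [0.2, -0.1, 1.5]
opening: 0.0858
grip_force: 0.0
```

apply_moves:
  rows: [0, 0, 0, 0, 0, 0, 0, 0, 0, 0, 0, 0, 0, 0, 0, 0, 0, 0, 0, 0, 0, 0, 0, 0, 0, 0, 0, 0, 0, 0, 0, 0, 0, 0, 0, 0, 0, 0, 0, 0, 0, 0, 0, 0, 0, 0, 0, 0]
  grip: 0
  grip_force: 40

```text
t: 4.15
tool_pos: [0.434, -0.2646, 0.085]
tool_rot: [2.891, 1.225, 0.003]
contact_force: [-0.5, 1.5, 6.7]
opening: 0.0552
grip_force: 44.7
```

apply_moves:
  rows: [0, 0, -0.02, 0, 0, 0, 0, 0, -0.06, 0, 0, 0, 0, 0, -0.12, 0, 0, 0, 0, 0, -0.2, 0, 0, 0, 0, 0, -0.25, 0, 0, 0, 0, 0, -0.25, 0, 0, 0]

```text
t: 4.75
tool_pos: [0.4349, -0.2656, 0.2397]
tool_rot: [2.883, 1.221, 0.01]
contact_force: [-0.6, 0.3, -1.9]
opening: 0.0556
grip_force: 43.7
```

Run:
```python
from h import *
print(pose()[0]);B=(sp(.05,0,.20),slp());print(B[0]);delta(*B); delta(sp(.050,0,.100),slp(),B)
im,d=ctrl.get_image("scene");np.savez("pics/s2.npz",im=im,d=d);cv2.imwrite("pics/s2.png",im[20:320,60:460])
```

```text
[ 0.4349194  -0.26561202  0.23973212]
[0.49463333 0.10511265 0.23420508]
[ 0.5131 -0.3584  0.0057 -0.0347  0.3296  0.1589] mm 375.5 deg 33.1
[0.     0.     0.1667 0.     0.     0.    ] mm 100.0 deg 0.0
```

View pics/s2.png

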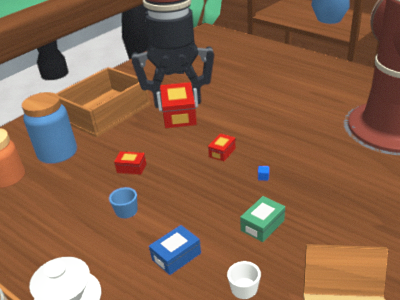

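The red case hangs level between the fingers at crop (178,104), and nothing else has moved.

apply_moves:
  rows: [0.05, -0.036, 0, -0.003, 0.03, 0.016, 0.15, -0.105, 0.001, -0.01, 0.1, 0.05, 0.513, -0.358, 0.006, -0.035, 0.33, 0.159, 0.513, -0.358, 0.006, -0.035, 0.33, 0.159, 0.513, -0.358, 0.006, -0.035, 0.33, 0.159, 0.513, -0.358, 0.006, -0.035, 0.33, 0.159, 0.513, -0.358, 0.006, -0.035, 0.33, 0.159, 0.513, -0.358, 0.006, -0.035, 0.33, 0.159, 0.513, -0.358, 0.006, -0.035, 0.33, 0.159, 0.513, -0.358, 0.006, -0.035, 0.33, 0.159, 0.513, -0.358, 0.006, -0.035, 0.33, 0.159, 0.513, -0.358, 0.006, -0.035, 0.33, 0.159, 0.513, -0.358, 0.006, -0.035, 0.33, 0.159, 0.513, -0.358, 0.006, -0.035, 0.33, 0.159]

```text
t: 6.2
tool_pos: [0.4929, 0.1056, 0.2297]
tool_rot: [-2.793, -0.779, -0.74]
contact_force: [-0.8, -1.0, -2.3]
opening: 0.0554
grip_force: 44.1
```

Run:
```python
from h import *
p,R=pose();print(p,(slopeR(SY).T@(p-S0)).round(4));delta(sp(.05,0,.100),slp())
im,d=ctrl.get_image("scene");np.savez("pics/s3.npz",im=im,d=d);cv2.imwrite("pics/s3.png",im[120:420,250:600])
W=cloud("scene",d);L=(W-S0)@slopeR(SY)
T=(slopeR(SY).T@(p-S0))
b=im.astype(int);m=(d>0)&(b[...,2]>110)&(b[...,0]<60)&(b[...,1]<60)&(np.abs(L-T).max(-1)<.15)
Q=L[m];print(len(Q),np.percentile(Q,[1,50,99],axis=0).round(4))
m=(d>0)&(b[...,2]>b[...,0]+60)&(np.abs(L-T-[0,0,-.05]).max(-1)<.06)
# top face band and hi-x end face
for n,k in(("all",m),):
    Q=L[k];print(n,len(Q),np.percentile(Q,[1,10,50,90,99],axis=0).round(4))
```

```text
[0.49294438 0.10559879 0.22972227] [0.0467 0.0013 0.1967]
[ 0.0059  0.0034  0.1611 -0.0051  0.0019 -0.0044] mm 96.8 deg 0.6
1303 [[ 0.015  -0.0263  0.1127]
 [ 0.0872  0.0004  0.1425]
 [ 0.0897  0.0283  0.1571]]
all 2056 [[ 0.0142 -0.0265  0.1129]
 [ 0.0464 -0.0236  0.1178]
 [ 0.087  -0.0004  0.14  ]
 [ 0.0886  0.0231  0.1567]
 [ 0.0897  0.0283  0.1571]]
```

View pics/s3.png

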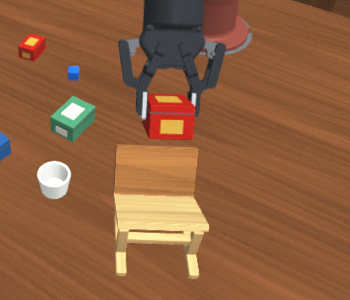

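The red case is held over the seat, squarely aligned with the stand (crop 170,117).

apply_moves:
  rows: [-0.001, 0.001, 0.04, -0.005, 0.002, -0.004, -0.003, 0.002, 0.1, -0.005, 0.002, -0.004, -0.004, 0.002, 0.14, -0.005, 0.002, -0.004, -0.004, 0.002, 0.165, -0.005, 0.002, -0.004, -0.004, 0.002, 0.172, -0.005, 0.002, -0.004, -0.004, 0.002, 0.172, -0.005, 0.002, -0.004, -0.004, 0.002, 0.172, -0.005, 0.002, -0.004]

```text
t: 6.95
tool_pos: [0.5355, 0.1318, 0.1401]
tool_rot: [-2.796, -0.789, -0.752]
contact_force: [0.1, -1.0, -3.3]
opening: 0.0551
grip_force: 44.1
```

```bash
cat >> h.py <<'E'
def st():
    o=ctrl.get_obs();R=slopeR(SY);p,T=pose();print("slope TCP",(R.T@(p-S0)).round(4),"F slope",(R.T@o["contact_force"]).round(1),"M",o["wrist_torque"].round(2),"open",o["opening"].round(4),"dR deg(tool)",np.degrees(Ro.from_matrix(T.T@slp()).as_rotvec()).round(2),"t",o["t"])
E
python3 - <<'E'
from h import *
st();delta(sp(.043,0,.0855),slp())
E
```

```text
Traceback (most recent call last):
  File "h.py", line 32, in st
    o=ctrl.get_obs();R=slopeR(SY);p,T=pose();print("slope TCP",(R.T@(p-S0)).round(4),"F slope",(R.T@o["contact_force"]).round(1),"M",o["wrist_torque"].round(2),"open",o["opening"].round(4),"dR deg(tool)",np.degrees(Ro.from_matrix(T.T@slp()).as_rotvec()).round(2),"t",o["t"])
                                                                                                                                                                       ^^^^^^^^^^^^^^^^^^
AttributeError: 'float' object has no attribute 'round'
```

```bash
sed -i 's/o\["opening"\].round(4)/o["opening"]/' h.py
python3 - <<'E'
from h import *
st();delta(sp(.043,0,.084),slp())
E
```

```text
slope TCP [0.0452 0.0014 0.0941] F slope [-2.  -0.9 -2.6] M [-0.25  0.36 -0.03] open 0.05513895503506613 dR deg(tool) [-0.01 -0.1   0.06] t 6.95
[-0.0037  0.0024  0.0169 -0.0001 -0.0011  0.0006] mm 10.5 deg 0.1
```

apply_moves:
  rows: [-0.002, 0.001, 0.004, 0, -0.001, 0.001, -0.004, 0.003, 0.008, 0, -0.001, 0.001, -0.004, 0.004, 0.012, 0, -0.001, 0.001, -0.004, 0.004, 0.013, 0, -0.001, 0.001, -0.004, 0.004, 0.014, 0, -0.001, 0.001]

```text
t: 7.45
tool_pos: [0.5379, 0.131, 0.1306]
tool_rot: [-2.797, -0.787, -0.746]
contact_force: [-10.9, -5.7, 7.9]
opening: 0.0553
grip_force: 46.0
```

Run:
```python
from h import *
st();delta(sp(.043,0,.084),slp())
```

```text
slope TCP [ 0.0419 -0.0005  0.085 ] F slope [-6.7  0.8 13. ] M [-0.57  0.94 -0.17] open 0.055296201000328206 dR deg(tool) [-0.07  0.11 -0.03] t 7.45
[ 0.0019 -0.0009  0.0017 -0.0008  0.0012 -0.0003] mm 1.6 deg 0.1
```

apply_moves:
  rows: [-0.001, 0, -0.001, 0, 0, 0, -0.003, 0, -0.001, 0, 0, 0, -0.004, 0, -0.001, 0, 0, 0, -0.004, 0, -0.001, 0, 0, 0]

```text
t: 7.85
tool_pos: [0.5361, 0.1299, 0.13]
tool_rot: [-2.797, -0.787, -0.748]
contact_force: [0.6, 1.1, -2.3]
opening: 0.0553
grip_force: 44.3
```

Run:
```python
from h import *
st()
```

```text
slope TCP [ 0.0397 -0.0005  0.0856] F slope [-0.2  0.6 -2.5] M [-0.13  0.19 -0.02] open 0.055304671376285836 dR deg(tool) [-0.06  0.04 -0.05] t 7.85
```

apply_moves:
  rows: [-0.001, 0, 0, 0, 0, 0, -0.002, 0, 0, 0, 0, 0, -0.003, 0, 0, 0, 0, 0, -0.003, 0, 0, 0, 0, 0]

```text
t: 8.25
tool_pos: [0.5359, 0.1294, 0.1304]
tool_rot: [-2.796, -0.785, -0.752]
contact_force: [3.9, 3.8, -1.5]
opening: 0.0554
grip_force: 44.0
```

Run:
```python
from h import *
st()
```

```text
slope TCP [ 0.0395 -0.0008  0.0862] F slope [ 3.8  1.2 -4. ] M [ 0.4  -0.27 -0.05] open 0.05544103190243661 dR deg(tool) [-0.   -0.13 -0.08] t 8.25
```

apply_moves:
  rows: [0, -0.001, 0.001, 0, 0, 0, 0, -0.001, 0.002, 0, -0.001, 0, 0, -0.001, 0.002, 0, -0.001, 0]

```text
t: 8.55
tool_pos: [0.5363, 0.1299, 0.1296]
tool_rot: [-2.798, -0.787, -0.751]
contact_force: [4.6, 2.6, 3.2]
opening: 0.0554
grip_force: 44.5
```

Run:
```python
from h import *
st()
```

```text
slope TCP [ 0.0396 -0.0006  0.0852] F slope [ 6.2 -0.2  0.2] M [ 0.4  -0.52 -0.11] open 0.0553647708130887 dR deg(tool) [ 0.04 -0.03 -0.04] t 8.55
```

apply_moves:
  rows: [0, 0, 0.001, 0, 0, 0, 0, 0, 0.001, 0, 0, 0]

```text
t: 8.75
tool_pos: [0.5364, 0.1299, 0.1294]
tool_rot: [-2.798, -0.787, -0.75]
contact_force: [-2.4, -0.0, 10.4]
opening: 0.0552
grip_force: 45.7
```

apply_moves:
  rows: [0, 0, 0, 0, 0, 0, 0, 0, 0, 0, 0, 0, 0, 0, 0, 0, 0, 0, 0, 0, 0, 0, 0, 0, 0, 0, 0, 0, 0, 0, 0, 0, 0, 0, 0, 0]
  grip: 1

```text
t: 9.35
tool_pos: [0.5349, 0.13, 0.1271]
tool_rot: [-2.798, -0.787, -0.744]
contact_force: [0.1, -0.3, -0.3]
opening: 0.0852
grip_force: 0.0
```

Run:
```python
from h import *
st()
im,d=ctrl.get_image("scene");np.savez("pics/s4.npz",im=im,d=d);cv2.imwrite("pics/s4.png",im[200:420,300:560])
```

```text
slope TCP [0.0375 0.0002 0.0836] F slope [-0.2 -0.3 -0.2] M [-0.11  0.17 -0.  ] open 0.08521160300991201 dR deg(tool) [-0.07  0.2  -0.04] t 9.35
```

View pics/s4.png

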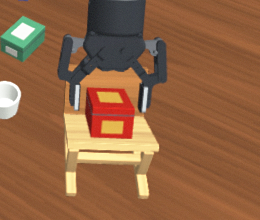

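The red case sits flat in the seat against the backstop, crop (110,113), with the fingers open at both sides. I'll back off along the slope normal.

apply_moves:
  rows: [0, 0, -0.02, 0, 0, 0, 0, 0, -0.06, 0, 0, 0, 0, 0, -0.12, 0, 0, 0, 0, 0, -0.2, 0, 0, 0, 0, 0, -0.2, 0, 0, 0, 0, 0, -0.2, 0, 0, 0]

```text
t: 10.0
tool_pos: [0.4847, 0.0985, 0.2336]
tool_rot: [-2.798, -0.788, -0.751]
contact_force: [-0.1, 0.2, -1.5]
opening: 0.0858
grip_force: 0.0
```

Run:
```python
from h import *
st();B=([.4565,-.0688,.17],down(-91.1));delta(*B)
im,d=ctrl.get_image("scene");W=cloud("scene",d);L=(W-S0)@slopeR(SY);b=im.astype(int)
m=(d>0)&(b[...,2]>b[...,0]+60)&(b[...,2]>90)&(abs(L[...,2]-.044)<.004)&(abs(L[...,1])<.05)&(L[...,0]>-.02)&(L[...,0]<.1)
print("red top",np.round(rect(L[m][:,:2]),1),np.median(L[m][:,2]))
k=(d>0)&(L[...,2]>.05)&(L[...,2]<.07)&(abs(L[...,0])<.015)&(abs(L[...,1])<.05);print("backstop",np.median(L[k][:,0]),k.sum())
m=(d>0)&(W[...,0]>.37)&(W[...,0]<.54)&(abs(W[...,1]+.06)<.06)&(abs(W[...,2]-.036)<.006)
print("green",np.round(rect(W[m][:,:2]),1))
```

```text
slope TCP [ 0.0394 -0.0005  0.2055] F slope [-0.7  0.2 -1.3] M [-0.14  0.21 -0.02] open 0.085753631587113 dR deg(tool) [ 0.08 -0.03  0.01] t 10.0
[-0.2138  0.2132 -0.0007 -0.0938 -0.3249  0.3532] mm 181.2 deg 44.0
red top [40.3 -0.  99.3 85.2 89.7] 0.04422890590896997
backstop 0.0006428723702005372 887
green [457.  -68.5  72.6  51.4  -2.1]
```

apply_moves:
  rows: [-0.214, 0.213, -0.001, -0.094, -0.325, 0.353, -0.214, 0.213, -0.001, -0.094, -0.325, 0.353, -0.214, 0.213, -0.001, -0.094, -0.325, 0.353, -0.214, 0.213, -0.001, -0.094, -0.325, 0.353, -0.214, 0.213, -0.001, -0.094, -0.325, 0.353, -0.214, 0.213, -0.001, -0.094, -0.325, 0.353, -0.214, 0.213, -0.001, -0.094, -0.325, 0.353, -0.214, 0.213, -0.001, -0.094, -0.325, 0.353]

```text
t: 10.85
tool_pos: [0.4552, -0.0678, 0.167]
tool_rot: [-3.14, 0.025, 0.008]
contact_force: [0.4, 0.5, 0.4]
opening: 0.0854
grip_force: 0.0
```

Run:
```python
from h import *
print(pose()[0]);delta([.4565,-.0688,.080],down(-91.1))
```

```text
[ 0.45523588 -0.06777564  0.16702364]
[ 0.0028  0.0018  0.145  -0.0007  0.0031  0.0021] mm 87.0 deg 0.3
```

apply_moves:
  rows: [0.002, 0.001, 0.04, 0, 0.003, 0.002, 0.002, 0.001, 0.09, 0, 0.003, 0.002, 0.002, 0.001, 0.12, 0, 0.003, 0.002, 0.002, 0.001, 0.138, 0, 0.003, 0.002, 0.002, 0.001, 0.142, 0, 0.003, 0.002, 0.002, 0.001, 0.142, 0, 0.003, 0.002]

```text
t: 11.45
tool_pos: [0.4566, -0.069, 0.0831]
tool_rot: [3.141, -0.033, 0.002]
contact_force: [-0.2, 0.5, 0.3]
opening: 0.0855
grip_force: 0.0
```

Run:
```python
from h import *
print(pose()[0]);delta([.4565,-.0688,.080],down(-91.1))
```

```text
[ 0.45658598 -0.06900776  0.08310913]
[-0.0002 -0.0003  0.0052  0.     -0.0006 -0.0011] mm 3.1 deg 0.1
```

apply_moves:
  rows: [0, 0, 0.003, 0, 0, 0, 0, 0, 0.005, 0, 0, 0, 0, 0, 0.005, 0, 0, 0]

```text
t: 11.75
tool_pos: [0.4568, -0.0692, 0.0803]
tool_rot: [3.141, -0.034, 0.002]
contact_force: [-0.1, 0.0, 0.0]
opening: 0.0857
grip_force: 0.0
```

apply_moves:
  rows: [0, 0, 0, 0, 0, 0, 0, 0, 0, 0, 0, 0, 0, 0, 0, 0, 0, 0, 0, 0, 0, 0, 0, 0, 0, 0, 0, 0, 0, 0, 0, 0, 0, 0, 0, 0, 0, 0, 0, 0, 0, 0, 0, 0, 0, 0, 0, 0]
  grip: 0
  grip_force: 40

```text
t: 12.55
tool_pos: [0.4567, -0.0692, 0.0801]
tool_rot: [3.141, -0.034, 0.001]
contact_force: [-0.9, 0.2, 3.3]
opening: 0.0491
grip_force: 43.6
```

apply_moves:
  rows: [0, 0, -0.02, 0, 0, 0, 0, 0, -0.06, 0, 0, 0, 0, 0, -0.12, 0, 0, 0, 0, 0, -0.2, 0, 0, 0, 0, 0, -0.28, 0, 0, 0, 0, 0, -0.34, 0, 0, 0, 0, 0, -0.34, 0, 0, 0, 0, 0, -0.34, 0, 0, 0]

```text
t: 13.35
tool_pos: [0.4562, -0.069, 0.2844]
tool_rot: [3.141, -0.034, 0.002]
contact_force: [0.2, -0.2, -1.6]
opening: 0.0493
grip_force: 43.2
```

Run:
```python
from h import *
st();delta(sp(.041,0,.21),slp())
```

```text
slope TCP [-0.032  -0.1285  0.3053] F slope [-0.8 -0.3 -1.4] M [ 0.    0.02 -0.  ] open 0.04925341534167616 dR deg(tool) [  8.59  29.11 -31.92] t 13.35
[ 0.0397 -0.2801  0.0766  0.0955  0.3234 -0.3547] mm 175.8 deg 44.0
```

apply_moves:
  rows: [0.006, -0.04, 0.011, 0.014, 0.046, -0.05, 0.04, -0.28, 0.077, 0.095, 0.323, -0.355, 0.04, -0.28, 0.077, 0.095, 0.323, -0.355, 0.04, -0.28, 0.077, 0.095, 0.323, -0.355, 0.04, -0.28, 0.077, 0.095, 0.323, -0.355, 0.04, -0.28, 0.077, 0.095, 0.323, -0.355, 0.04, -0.28, 0.077, 0.095, 0.323, -0.355, 0.04, -0.28, 0.077, 0.095, 0.323, -0.355, 0.04, -0.28, 0.077, 0.095, 0.323, -0.355, 0.04, -0.28, 0.077, 0.095, 0.323, -0.355]

```text
t: 14.35
tool_pos: [0.4842, 0.0981, 0.2375]
tool_rot: [-2.799, -0.787, -0.746]
contact_force: [-0.4, -0.1, -1.2]
opening: 0.0493
grip_force: 43.3
```

Run:
```python
from h import *
st();delta(sp(.041,0,.135),slp())
im,d=ctrl.get_image("scene");cv2.imwrite("pics/s5.png",im[120:420,270:570]);W=cloud("scene",d);L=(W-S0)@slopeR(SY);b=im.astype(int)
w=(d>0)&(abs(L[...,1])<.05)&(L[...,0]>.0)
r=w&(b[...,2]>b[...,1]+70)&(b[...,0]<60)&(L[...,2]<.05)&(L[...,2]>.003)
Q=L[r&(L[...,0]>.015)];print("red",np.percentile(Q,[1,50,99],axis=0).round(4))
g=w&(b[...,1]>b[...,2]+25)&(L[...,2]>.08)
Q=L[g];print("green",len(Q),np.percentile(Q,[1,50,99],axis=0).round(4))
```

```text
slope TCP [ 0.0408 -0.0005  0.2092] F slope [-1.   0.2 -0.8] M [-0.17  0.33  0.02] open 0.04925985811716007 dR deg(tool) [-0.01  0.12 -0.04] t 14.35
[ 6.000e-04 -9.000e-04  1.236e-01 -1.000e-04  1.400e-03 -4.000e-04] mm 74.2 deg 0.1
red [[ 0.0168 -0.0284  0.0035]
 [ 0.0797 -0.0053  0.0361]
 [ 0.0827  0.0261  0.0449]]
green 1122 [[ 0.0132 -0.0257  0.1304]
 [ 0.0754 -0.0029  0.1543]
 [ 0.0779  0.0233  0.1663]]
```

View pics/s5.png

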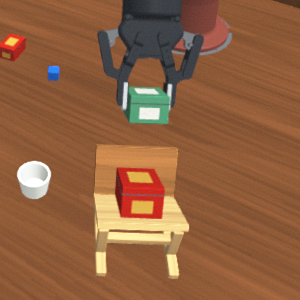

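The red case is flush in the seat at crop (140,192), and the green tin is held square above it at (148,106).

apply_moves:
  rows: [0, 0, 0.03, 0, 0, 0, 0, 0, 0.08, 0, 0, 0, 0, 0, 0.11, 0, 0, 0, 0, 0, 0.124, 0, 0, 0, 0, 0, 0.126, 0, 0, 0, 0, 0, 0.126, 0, 0, 0]

```text
t: 15.0
tool_pos: [0.5165, 0.1179, 0.1727]
tool_rot: [-2.798, -0.788, -0.748]
contact_force: [0.3, -0.3, -1.9]
opening: 0.0491
grip_force: 43.2
```

Run:
```python
from h import *
st()
```

```text
slope TCP [ 0.0412 -0.0005  0.134 ] F slope [-0.9 -0.5 -1.7] M [-0.13  0.32 -0.01] open 0.04912523849819049 dR deg(tool) [0.   0.06 0.01] t 15.0
```

apply_moves:
  rows: [0, 0, 0.004, 0, 0, 0, -0.003, 0, 0.009, 0, 0, 0, -0.006, 0, 0.012, 0, 0, 0, -0.006, 0, 0.012, 0, 0, 0]

```text
t: 15.4
tool_pos: [0.5162, 0.1182, 0.1636]
tool_rot: [-2.798, -0.788, -0.746]
contact_force: [0.5, -0.2, -1.4]
opening: 0.0498
grip_force: 43.2
```

Run:
```python
from h import *
st()
```

```text
slope TCP [ 3.650e-02 -1.000e-04  1.262e-01] F slope [-0.4 -0.4 -1.4] M [-0.2   0.34 -0.08] open 0.04978230786280368 dR deg(tool) [-0.03  0.12 -0.01] t 15.4
```

apply_moves:
  rows: [-0.001, 0, 0, 0, 0, 0, -0.002, 0, 0, 0, 0, 0, -0.003, 0, 0, 0, 0, 0, -0.004, 0, 0, 0, 0, 0, -0.004, 0, 0, 0, 0, 0]

```text
t: 15.9
tool_pos: [0.5153, 0.1173, 0.1635]
tool_rot: [-2.797, -0.787, -0.75]
contact_force: [2.8, 2.0, -1.8]
opening: 0.0492
grip_force: 43.1
```

Run:
```python
from h import *
st()
```

```text
slope TCP [ 0.0355 -0.0004  0.1268] F slope [ 2.1  0.2 -3.3] M [ 0.21 -0.06 -0.05] open 0.049238088700833 dR deg(tool) [ 0.01 -0.02 -0.01] t 15.9
```

apply_moves:
  rows: [0, 0, 0.001, 0, 0, 0, 0, 0, 0.002, 0, 0, 0, 0, 0, 0.003, 0, 0, 0, 0, 0, 0.003, 0, 0, 0]

```text
t: 16.3
tool_pos: [0.5162, 0.1177, 0.162]
tool_rot: [-2.798, -0.788, -0.75]
contact_force: [3.0, 1.5, 1.3]
opening: 0.0494
grip_force: 43.5
```

Run:
```python
from h import *
st()
```

```text
slope TCP [ 0.0355 -0.0006  0.125 ] F slope [ 3.5 -0.3 -0.5] M [ 0.19 -0.22 -0.07] open 0.04938890632583748 dR deg(tool) [ 0.04 -0.    0.01] t 16.3
```

Touching red (normal force rising from -3.3 to -0.5 N). I'll lower it slightly more and release.

apply_moves:
  rows: [0, 0, 0.001, 0, 0, 0, 0, 0, 0.001, 0, 0, 0]

```text
t: 16.5
tool_pos: [0.5165, 0.1178, 0.1615]
tool_rot: [-2.798, -0.788, -0.75]
contact_force: [3.8, 0.5, 2.5]
opening: 0.0494
grip_force: 43.6
```

apply_moves:
  rows: [0, 0, 0, 0, 0, 0, 0, 0, 0, 0, 0, 0, 0, 0, 0, 0, 0, 0, 0, 0, 0, 0, 0, 0, 0, 0, 0, 0, 0, 0, 0, 0, 0, 0, 0, 0]
  grip: 1

```text
t: 17.1
tool_pos: [0.5157, 0.1178, 0.1606]
tool_rot: [-2.798, -0.788, -0.747]
contact_force: [-0.1, 0.0, 0.8]
opening: 0.0854
grip_force: 0.0
```

Run:
```python
from h import *
st()
```

```text
slope TCP [ 0.0345 -0.0002  0.1239] F slope [0.3 0.1 0.7] M [-0.07  0.16  0.03] open 0.08535168051820789 dR deg(tool) [-0.02  0.11  0.  ] t 17.1
```

apply_moves:
  rows: [0, 0, -0.02, 0, 0, 0, 0, 0, -0.06, 0, 0, 0, 0, 0, -0.12, 0, 0, 0, 0, 0, -0.2, 0, 0, 0, 0, 0, -0.25, 0, 0, 0, 0, 0, -0.25, 0, 0, 0, 0, 0, -0.25, 0, 0, 0]

```text
t: 17.8
tool_pos: [0.4521, 0.0785, 0.2915]
tool_rot: [-2.798, -0.788, -0.75]
contact_force: [-1.1, 0.8, -0.6]
opening: 0.0852
grip_force: 0.0
```

Run:
```python
from h import *
st()
im,d=ctrl.get_image("scene");cv2.imwrite("pics/s6.png",cv2.resize(im[120:420,170:570],None,fx=1.8,fy=1.8));W=cloud("scene",d);L=(W-S0)@slopeR(SY);b=im.astype(int)
w=(d>0)&(abs(L[...,1])<.05)&(L[...,0]>.0)
r=w&(b[...,2]>b[...,1]+70)&(b[...,0]<60)&(L[...,2]<.05)&(L[...,2]>.003)
Q=L[r&(L[...,0]>.015)];print("red",np.percentile(Q,[1,50,99],axis=0).round(4))
g=w&(b[...,1]>b[...,2]+25)&(L[...,2]>.03)&(L[...,2]<.09)
Q=L[g];print("green",len(Q),np.percentile(Q,[1,50,99],axis=0).round(4))
```

```text
slope TCP [ 0.0352 -0.0005  0.2747] F slope [-0.8  1.3 -0.2] M [-0.16  0.24 -0.02] open 0.08524826986872243 dR deg(tool) [0.06 0.01 0.02] t 17.8
red [[ 0.0209 -0.0285  0.0032]
 [ 0.0802 -0.0069  0.0288]
 [ 0.0829  0.0259  0.0447]]
green 1199 [[ 0.0038 -0.0257  0.046 ]
 [ 0.0698 -0.0047  0.0726]
 [ 0.0727  0.0229  0.0811]]
```

View pics/s6.png

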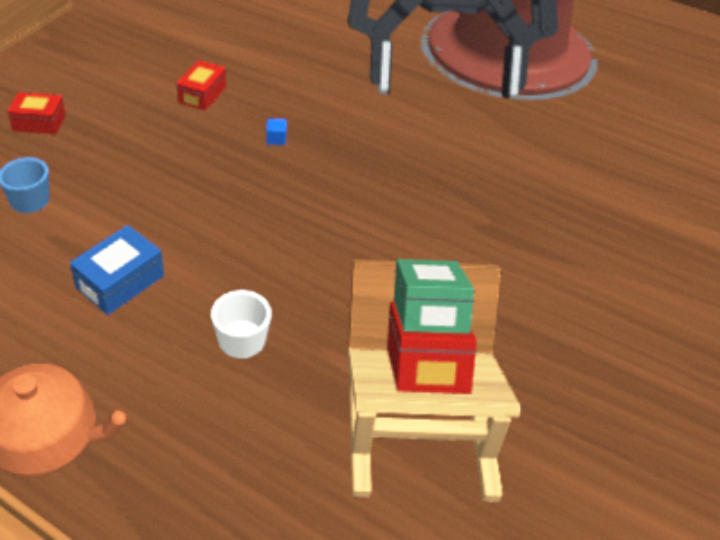

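The green tin at view pixel (433,295) lies flat on the red case at (433,348). Both are flush with the backstop: their far faces measure 80 mm and 70 mm from it. They are centred to about 1 mm, and the blue tin and cups haven't moved.

```bash
python3 -c "
from station import ctrl
print(ctrl.finish_job())"
```

```text
the job is handed in; nothing more can be done
None
```

The job is handed in at about 18 s: the red case lies flat on the slope with the green tin flat on top, both centred to about 1 mm and flush against the backstop; the blue tin and cups were not touched.

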